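# Set a batten against fence and flip stop for its saw cut

## Robot

A 6-joint arm with a two-finger parallel gripper is mounted at the origin on the work surface. World frame = base frame: x ahead of the robot, y to its left, z up, the work surface at z = 0. Lengths are in mm, angles in rad, forces in N, time in s.
With the tool pointing down it reaches from about 275 to 1000 mm from the base axis. Payload 8.4 kg.
Tool frame: the origin (TCP) lies midway between the tips of the shut fingers; the grasp point (between the pads) lies 19 mm behind it; z points along the fingers, y is the direction in which the jaws open and shut (so a half turn about z gives the same grasp; the last joint's range is limited). The gripper opens to 85 mm and grips with 20 to 120 N. Pads are 22 mm wide; open, the fingers measure 114 mm over their backs; the gripper's body (76 mm by 85 mm) begins 54 mm behind the grasp point. The pads swing forward as they close: fully open they stand 13 mm farther back than shut.
Start: joints at [1.136, 0.353, 1.633, -0, 1.155, -0.002], TCP at [262.133, 567.375, 231.281] pointing down, gripper open.
Joint ranges: [-2.63, 2.63], [-0.92, 2.1], [0.06, 2.66], [-1.3, 4.44], [0, 2.69], [-3.02, 3.02]. Speed limits (rad/s): [2.22, 2.22, 2.79, 3.14, 3.14, 3.14].

## Interface

Orientations are given as [roll, pitch, yaw] about the fixed x, y, z axes, in that order (R = Rz(yaw) Ry(pitch) Rx(roll)).
In Python, from rig import r gives the robot as it stands.
- The arm moves only by the tool play_rows, never from a script. Its argument "moves" is a list of rows, each a list of 3 entries, a list of its own where there are three numbers: the turn, a rotation vector about the tool's x, y, z in degrees, then the shift along the tool's x, y, z in mm, then the opening, from 0 (shut) to 1 (fully open). A call has 1 to 20 rows; each row is the pose to reach, as a shift and turn from the pose measured when the call began, along the tool's axes at that moment; what a row does not reach only later rows make up. A row lasts 1/10 s, in which the tool goes at most 50 mm and 8.59 degrees, less where a joint would pass 70% of its speed; a pose out of reach is approached as far as the arm can. A call with a gripper value outside its range is refused whole. The fingers move at their own pace and stop on an object; "newtons" is the grip in N (left out, the last holds). Time passes only in rows, so rows that repeat a pose let the fingers close. It gives the time, the measured TCP pose, the force and the opening at its end, in the units of the state.
- r.sense(): the state, without advancing time (a new reading comes with each control period).
- r.grab_frame(name): name is "side" or "top" or "wrist"; returns a dict with "color" (420x560x3 uint8, red, green, blue), "K" (3x3 intrinsics, pixels), "rvec" (rotation vector, rad) and "tvec" (3), from world to camera coordinates, as OpenCV has them; the wrist camera has in their place "T_tool_cam" (4x4, takes a point from camera to tool coordinates, whose origin is the TCP and whose axes are the flange's). Camera axes: x right, y down, z forward; pixel columns grow to the right and rows downward; lengths in mm; the calibration is good to about 2 mm. A picture is of the moment at which its call begins: read the wrist's pose just before it. There is no depth.
- r.sign_off(): hands the job in, once; it reports no verdict.
Trained networks look in a picture, given as the dict that the camera call returned (one of the last four; its "shot" number tells which), for a name from the list of things; names that differ only in an ending like _2 or _b are one class to them, and where a whole thing is asked for, a point or a joint stands for the part that bears it (a point fixed in the world has none). Each returns a list of dicts, best first, with "conf" (0 to 1); they miss things now and then, are a little off and sometimes report something else, mostly with a low value. They report only what shows in the picture. A call takes as long as a camera call. They do not tell look-alikes from the thing itself.
- r.silhouettes(picture, name): "mask" (420x560 bool, what is visible of it) and "location" ([column, row] in pixels, amid what is visible of it).
The state is a dict: "clock": time; "qpos": joint angles; "qvel": joint speeds; "joint_efforts": joint torques, N m; "eef_pos": TCP position; "tcp_rot": TCP orientation; "contact_force": force on the tool from outside, world axes, zero at the start; "wrist_torque": the same for the moment, N m; "opening": opening from 0.0 (shut) to 1.0 (fully open).
Only numpy, scipy, OpenCV 4.12 (cv2) and the standard library are available. Lean on these libraries where they do the work, as an engineer would, in place of code of your own. Each camera call takes 0.05 s, during which the arm holds its last target.

## Task

Set up the batten for its saw cut: flip the stop bar on the saw board's fence all the way down, and lay the 200 mm batten on the board, standing on its narrow edge as it is now, tight in the corner with its long side flat against the fence and its end against the stop bar. Finish still gripping it and pressing it firmly against fence and stop at once: the job ends with the batten held there, not let go, because the cut comes next. Leave the offcut, square, tape and rule where they are.

Things in the scene. Friction and masses are not known exactly. Their poses are not given: they have to be found in the camera images.
- station: saw board fixed to the bench: plywood, 170 (its x) by 320 (its y) by 12 mm thick, level, turned a little. Origin: centre of its underside, at bench height. +x points away from the robot, to the fence; +y runs along the fence to the end with the stop; z up. The batten rests on its top, 12 mm up, and slides on board, fence and bar with friction about 0.35: press down only lightly.
- fence: straight aluminium fence along the far side of the saw board, same origin and axes as the board. Its flat working face looks to -x and lies 45 mm on the +x side of the board's middle; it is 22 mm deep, stands from 12 to 37 mm above the bench (25 mm above the board) and runs the board's whole 320 mm, with a 4 mm saw slot 50 mm on the -y side of the middle.
- stop: flip stop clamped on the fence, 70 to 130 mm on the +y side of the board's middle: black carriage 34 mm wide (along y), all behind the fence's face line, 18 mm high, carrying the hinged stop bar. Origin: on the fence's top, on the line of its face, in the middle of the bar's width; axes as the board's. The bar is 12 mm thick along y: its face for the batten's end lies 6 mm on the -y side.
- stop_hinge (a point): middle of the stop bar's hinge pin, 10 mm above the fence top and 10 mm behind (+x of) the fence face. The pin runs along the fence (board's y).
- stop_bar (a joint): angle of the stop bar in rad: 0 = fully down against its limit, level, reaching out over the board towards the robot; about 1.57 = pointing straight up; 2.4 = leaning back over the fence. A stiff friction hinge (0.05 N m): it stays where it is left and does not spring.
- bar_grip (a point): point on the stop bar near its free end, 52 mm from the pin, mid-section. The bar is 12 mm thick (along the pin) and 20 mm deep, its centre line 4 mm below the pin when the bar is down (on the robot's side of the pin when it points up), and reaches 74 mm from the pin. Down, the bar spans 33 to 53 mm above the bench and this point is 43 mm above it, 42 mm in front of the fence face.
- batten_mid (a point): centre of the loose batten: a plain planed softwood bar 200 mm long (its y), 38 mm wide (its x) and 63 mm high (z), standing on its 38 mm edge on the bench to the right of the saw board, 0.16 to 0.30 kg. The point is in the middle of its length, width and height (31.5 mm above what it stands on).
- offcut: bystander: short offcut of the same timber lying flat, 63 by 70 by 38 mm high; origin under its centre
- square: bystander: flat steel L-square, 4 mm thick, legs 150 and 120 mm; origin under the middle of the long leg
- tape: bystander: roll of paper tape lying flat, 100 mm across, 25 mm high; origin under its centre
- rule: bystander: 320 mm aluminium cutting rule with a black bow handle 39 mm high; origin under its centre
Mind the look-alikes: they are no part of the job. What is shaped like the part that bears batten_mid but blue or grey is not meant.

How it is judged (in metres and radians):
At the end, for the whole second after the job is handed in: Stop bar down (0.08 rad); batten on its narrow edge on the board (3 mm, 2 deg), along the fence (0.02 rad) and touching it (2.5 mm), its end at the stop bar (3 mm), pressed with over 2 N on the fence and over 2 N on the stop at once, the fingers still holding it (value of joint stop_bar below 0.08 rad and z of batten_mid in the frame of station between 0.0405 and 0.0465 m and x of batten_mid in the frame of station between 0.0235 and 0.029 m and y of batten_mid in the frame of stop between -0.109 and -0.103 m and angle between the y axis of batten_mid and the y axis of station, either way round below 0.02 rad and angle between batten_mid's own z axis and vertical below 0.035 rad and contact force between batten and fence above 2 N and contact force between batten and stop above 2 N and contact force between the fingers and batten above 2 N); the arm keeps its last pose, push and grip.
It fails at once if the offcut, square, tape or rule is moved more than 15 mm (distance of any of offcut, square, tape, rule from where it was at the start of the episode above 0.015 m).
It also fails if it takes over 72 s, if anything falls off the work surface, if the arm or the gripper's body presses on something with over 40 N, if the wrist force passes 120 N, or if a joint passes its speed limit or range.

## Working session

There is one attempt and no reset: what is moved stays moved. The work goes in short steps, Python scripts to look and compute and a tool call to move; the robot and the scene stay as the last step left them, time stands still between calls to the robot, and variables do not carry over. Pictures are saved under pics/ and viewed, and the job is handed in when it is done.

Besides the shell and the picture viewer there is one more tool, called after ">>>" as name(argument=value, ...) on one line, values as JSON. play_rows: Moves the arm, as the interface text tells. Its arguments: {"type":"object","properties":{"moves":{"type":"array"},"newtons":{"type":"number"}},"required":["moves"]}

```bash
ls; mkdir -p pics; python3 - <<'E'
from rig import r
import cv2,numpy as np,pickle
print(r.sense())
for n in ["top","side","wrist"]:
    f=r.grab_frame(n)
    cv2.imwrite(f"pics/{n}0.png",f["color"][:,:,::-1])
    pickle.dump(f,open(f"{n}0.pkl","wb"))
    print(n,{k:v for k,v in f.items() if k!="color"})
E
```

```text
pics
{'clock': 0.0, 'qpos': array([ 1.13560454e+00,  3.53701573e-01,  1.63416648e+00, -1.97092858e-05,
        1.15520169e+00, -2.44371312e-03]), 'qvel': array([-0.00074004, -0.00048974,  0.0002372 , -0.00100236,  0.00053774,
        0.0003959 ]), 'joint_efforts': array([ 7.72025669e-04, -6.05261564e+01, -3.42067409e+01, -3.20624747e-05,
        9.54378425e-03,  5.16747707e-05]), 'eef_pos': array([261.92429806, 566.91849666, 230.51448246]), 'tcp_rot': array([-3.14011552e+00,  1.44101547e-05,  2.70885256e+00]), 'contact_force': array([-0.06694247,  0.99774233, -0.20381329]), 'wrist_torque': array([-0.02952995, -0.01890437,  0.02228694]), 'opening': 0.9980649592580718}
top {'K': array([[422.07574272,   0.        , 281.38439987],
       [  0.        , 422.07574272, 207.09780215],
       [  0.        ,   0.        ,   1.        ]]), 'rvec': array([ 2.12656502, -2.15876434,  0.14731382]), 'tvec': array([ -38.22649067,  554.77404911, 1312.20321198]), 'shot': 1}
side {'K': array([[420.41715928,   0.        , 276.10503176],
       [  0.        , 420.41715928, 213.42850456],
       [  0.        ,   0.        ,   1.        ]]), 'rvec': array([ 0.35405936, -2.54369991,  1.50675964]), 'tvec': array([ 492.00289895,  146.26538845, 1281.75101878]), 'shot': 2}
wrist {'K': array([[358.29847827,   0.        , 282.83031081],
       [  0.        , 358.29847827, 205.58737864],
       [  0.        ,   0.        ,   1.        ]]), 'T_tool_cam': array([[-1.11336814e-03, -9.59054010e-01, -2.83221056e-01,
         7.26713997e+01],
       [ 9.99999357e-01, -1.12935597e-03, -1.06821353e-04,
        -7.57986333e-01],
       [-2.17409943e-04, -2.83220993e-01,  9.59054650e-01,
        -1.43046945e+02],
       [ 0.00000000e+00,  0.00000000e+00,  0.00000000e+00,
         1.00000000e+00]]), 'shot': 3}
```

View pics/top0.png

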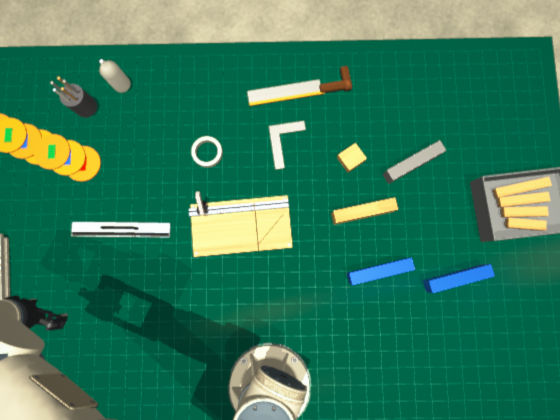

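View pics/side0.png

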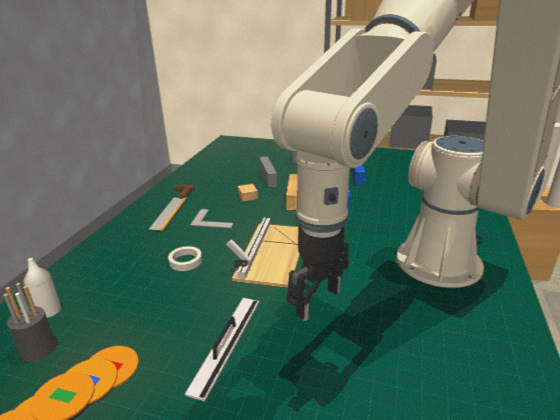

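View pics/wrist0.png

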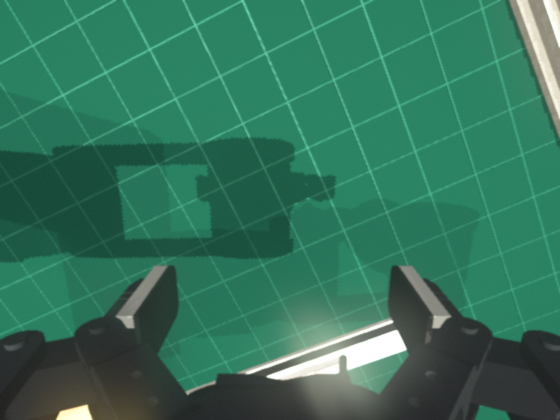

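The top view shows the saw board at about (241,226), with the stop at (201,203) and its bar leaning back. These could be taken for the batten:
- natural-wood bar at (365,211)
- grey bar at (415,161)
- blue bars at (381,271) and (460,278)
- short strips in the tray at (520,205)
- offcut at (352,157)

The description (plain softwood, to the right of the board) picks (365,211). I'll check it with a close crop.

```bash
cat > h.py <<'E'
import cv2,numpy as np,pickle
from scipy.spatial.transform import Rotation as R
def cam(f,state=None):
    K=f["K"]
    if "rvec" in f:
        Rm=cv2.Rodrigues(np.array(f["rvec"]))[0]; t=np.array(f["tvec"])
    else:
        T=np.eye(4); T[:3,:3]=R.from_euler("xyz",state["tcp_rot"]).as_matrix(); T[:3,3]=state["eef_pos"]
        W=np.linalg.inv(T@f["T_tool_cam"]); Rm=W[:3,:3]; t=W[:3,3]
    return K,Rm,t
def proj(c,P):
    K,Rm,t=c; p=(Rm@np.atleast_2d(P).T).T+t; p=p@K.T; return p[:,:2]/p[:,2:]
def unproj(c,uv,z):
    K,Rm,t=c; uv=np.atleast_2d(uv).astype(float)
    d=np.c_[uv,np.ones(len(uv))]@np.linalg.inv(K).T@Rm; o=-Rm.T@t
    s=(z-o[2])/d[:,2]; return o+d*s[:,None]
E
python3 - <<'E'
from h import *
f=pickle.load(open("top0.pkl","rb"));c=cam(f)
im=f["color"][:,:,::-1]
cv2.imwrite("pics/crop_board.png",cv2.resize(im[180:270,175:305],None,fx=6,fy=6,interpolation=cv2.INTER_CUBIC))
cv2.imwrite("pics/crop_bat.png",cv2.resize(im[130:240,310:450],None,fx=5,fy=5,interpolation=cv2.INTER_CUBIC))
from rig import r
s=r.sense()
f=r.grab_frame("top");print(s["clock"])
for n in ["station","batten_mid","stop","stop_bar","fence"]:
    for d in r.silhouettes(f,n)[:3]:
        m=d["mask"].astype(np.uint8); rc=cv2.minAreaRect(cv2.findNonZero(m))
        print(n,round(d["conf"],2),d["location"],m.sum(),rc, unproj(c,d["location"],0)[0].round())
print(unproj(c,[[192,256],[292,248]],12))
E
```

```text
0.15
station 0.92 [240.7, 227.4] 5061 ((240.3247528076172, 225.6595458984375), (53.04568862915039, 100.16581726074219), 84.5596694946289) [495.  88.   0.]
batten_mid 0.89 [362.8, 213.4] 830 ((364.4176025390625, 211.12937927246094), (13.666621208190918, 65.404541015625), 77.47119140625) [ 535. -314.    0.]
batten_mid 0.74 [458.5, 278.1] 1017 ((457.91827392578125, 278.69775390625), (15.393633842468262, 70.18453216552734), 74.87599182128906) [ 321. -611.    0.]
batten_mid 0.69 [412.7, 164.8] 754 ((414.01544189453125, 161.77688598632812), (11.783297538757324, 66.23453521728516), 60.2551155090332) [ 696. -487.    0.]
stop 0.57 [202.8, 209.5] 178 ((202.02940368652344, 203.38232421875), (21.475021362304688, 11.351081848144531), 85.60128784179688) [556. 213.   0.]
stop_bar 0.58 [119.0, 226.9] 1338 ((120.4693603515625, 229.6055145263672), (97.01683044433594, 13.834339141845703), 0.6740368604660034) [503. 489.   0.]
stop_bar 0.44 [199.1, 202.5] 115 ((199.42308044433594, 203.11538696289062), (22.749473571777344, 5.4912519454956055), 78.69007110595703) [580. 226.   0.]
fence 0.86 [242.2, 210.3] 644 ((238.06956481933594, 208.21908569335938), (7.962800025939941, 98.79651641845703), 84.47245788574219) [551.  83.   0.]
[[403.50263241 243.94189289  12.        ]
 [424.4148203  -78.68566807  12.        ]]
```

View pics/crop_board.png

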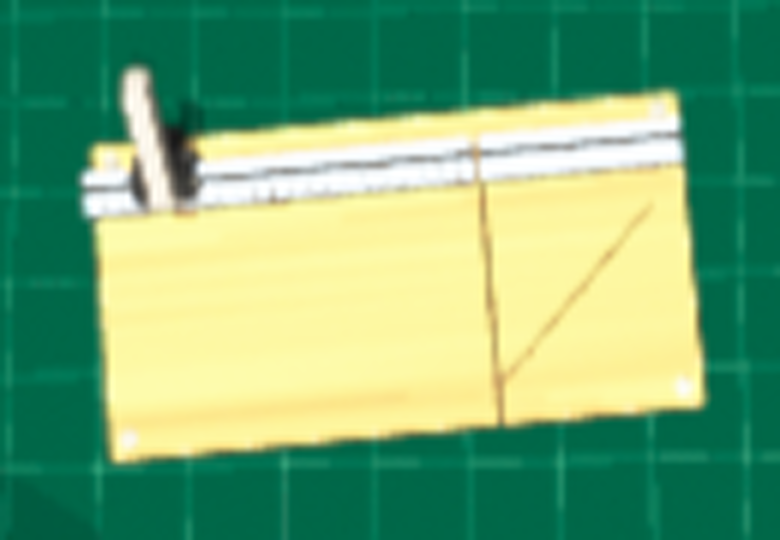

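View pics/crop_bat.png

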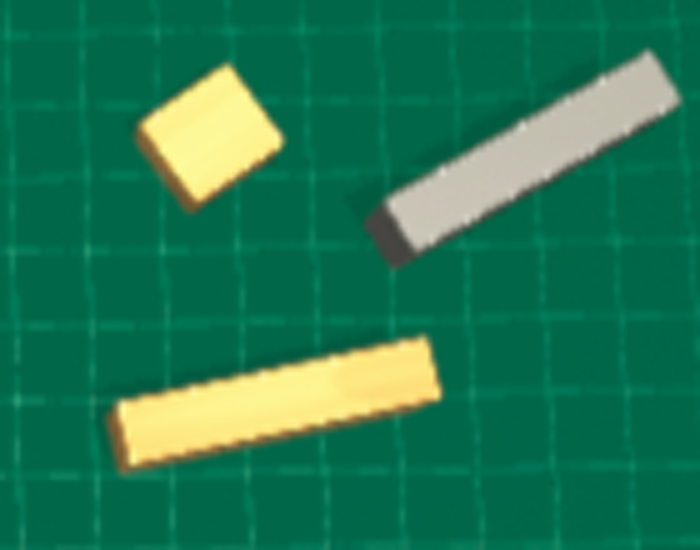

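```bash
python3 - <<'E'
from h import *
f=pickle.load(open("top0.pkl","rb"));c=cam(f)
def fit(P,Q):
    # rigid 2D: Q model -> P
    pc,qc=P.mean(0),Q.mean(0); H=(Q-qc).T@(P-pc); th=np.arctan2(H[0,1]-H[1,0],H[0,0]+H[1,1])
    Rm=np.array([[np.cos(th),-np.sin(th)],[np.sin(th),np.cos(th)]]); t=pc-Rm@qc
    return t,th,P-(Q@Rm.T+t)
cb=(np.array([[113,462],[705,408],[678,92],[93,148]])+.5)/6-.5+[175,180]
P=unproj(c,cb,12)[:,:2]
print(P, fit(P,np.array([[-85,160],[-85,-160],[85,-160],[85,160.]])))
bt=(np.array([[120,403],[428,337],[441,399],[125,472]])+.5)/5-.5+[310,130]
P=unproj(c,bt,63)[:,:2]
print(P, fit(P,np.array([[19,100],[19,-100],[-19,-100],[-19,100.]])))
# bar tip
tip=(np.array([[135,68],[155,205],[178,208]])+.5)/6-.5+[175,180]
print(unproj(c,tip,90),unproj(c,tip,45))
E
```

```text
[[401.56724736 239.33934431]
 [425.74976298 -78.97850158]
 [598.340855   -67.31565646]
 [572.3630211  252.97507764]] (array([499.50522161,  86.50506598]), np.float64(0.0773092837838753), array([[-0.83469101, -0.12307645],
       [-1.36651056,  0.60327779],
       [ 1.73235015, -0.86336765],
       [ 0.46885142,  0.38316632]]))
[[ 538.37116997 -210.62374721]
 [ 577.33790533 -405.94677908]
 [ 537.76568343 -411.9875691 ]
 [ 494.77355951 -212.34328621]] (array([ 537.06207956, -310.2253454 ]), np.float64(0.20038861796822705), array([[ 2.59431248, -2.1792851 ],
       [ 1.75101039, -1.50445751],
       [-0.5816182 ,  0.01865959],
       [-3.76370467,  3.66508301]]))
[[601.75493963 214.29113015  90.        ]
 [530.03970743 202.96476046  90.        ]
 [528.30201282 191.11246573  90.        ]] [[610.23954418 223.7095647   45.        ]
 [536.0189968  211.98751719  45.        ]
 [534.22059719 199.72117188  45.        ]]
```

```bash
cat >> h.py <<'E'
def rel(s,pos,rot):
    R0=R.from_euler("xyz",s["tcp_rot"]); R1=R.from_euler("xyz",rot)
    return (R0.inv()*R1).as_rotvec(degrees=True).round(2).tolist(), R0.inv().apply(np.array(pos)-s["eef_pos"]).round(1).tolist()
ST=np.array([499.5,86.5]); TH=0.0773
def st(x,y,z=None):
    c,s=np.cos(TH),np.sin(TH); p=[ST[0]+c*x-s*y, ST[1]+s*x+c*y]
    return p if z is None else p+[z]
def inst(P):
    P=np.atleast_2d(P); c,s=np.cos(TH),np.sin(TH); d=P[:,:2]-ST
    return np.c_[c*d[:,0]+s*d[:,1],-s*d[:,0]+c*d[:,1]]
E
python3 - <<'E'
from h import *
from rig import r
s=r.sense()
f=pickle.load(open("wrist0.pkl","rb"))
# virtual: where view lies rel tcp at yaw target
v=dict(eef_pos=np.array([0,0,230.]),tcp_rot=[np.pi,0,np.pi/2])
c=cam(f,v)
print(unproj(c,[[280,0],[280,130],[280,260],[0,130],[560,130]],20).round())
print(st(0,60,240),rel(s,st(20,20,240),[np.pi,0,TH+np.pi/2]))
E
```

```text
[[  -3.  157.   20.]
 [  -3.   45.   20.]
 [  -4.  -93.   20.]
 [-274.   45.   20.]
 [ 267.   44.   20.]]
[np.float64(494.86661751940323), np.float64(146.32083054244984), 240] ([-0.01, 0.0, 60.77], [-424.8, -309.7, -8.7])
```

>>> play_rows(moves=[[[0,0,61],[-425,-310,-9],1],[[0,0,61],[-425,-310,-9],1],[[0,0,61],[-425,-310,-9],1],[[0,0,61],[-425,-310,-9],1],[[0,0,61],[-425,-310,-9],1],[[0,0,61],[-425,-310,-9],1],[[0,0,61],[-425,-310,-9],1],[[0,0,61],[-425,-310,-9],1],[[0,0,61],[-425,-310,-9],1],[[0,0,61],[-425,-310,-9],1],[[0,0,61],[-425,-310,-9],1],[[0,0,61],[-425,-310,-9],1],[[0,0,61],[-425,-310,-9],1],[[0,0,61],[-425,-310,-9],1],[[0,0,61],[-425,-310,-9],1],[[0,0,61],[-425,-310,-9],1]])

```text
clock: 2.05
eef_pos: [517.5, 108.6, 240.3]
tcp_rot: [-3.142, 0.0, 1.646]
contact_force: [0.7, 0.1, -0.8]
opening: 0.997
```

```bash
python3 - <<'E'
from h import *
from rig import r
s=r.sense();print(s)
f=r.grab_frame("wrist"); pickle.dump((f,s),open("w1.pkl","wb"))
cv2.imwrite("pics/w1.png",cv2.resize(f["color"][:,:,::-1],(800,600),interpolation=cv2.INTER_CUBIC))
f2=r.grab_frame("side"); pickle.dump(f2,open("side1.pkl","wb"));cv2.imwrite("pics/side1.png",cv2.resize(f2["color"][190:300,200:320,::-1],None,fx=5,fy=5,interpolation=cv2.INTER_CUBIC))
E
```

```text
{'clock': 2.05, 'qpos': array([ 2.03994215e-01,  1.94240648e-01,  1.82833120e+00, -4.43332497e-06,
        1.11909185e+00,  1.29163069e-01]), 'qvel': array([-3.60710410e-03, -4.86632531e-05, -8.27605913e-04,  2.29768617e-04,
        2.49714458e-04, -6.18984954e-04]), 'joint_efforts': array([-1.31328385e-01, -4.81285250e+01, -3.34674597e+01, -4.03630809e-03,
        3.14032019e-03,  6.19826023e-03]), 'eef_pos': array([517.53260455, 108.593251  , 240.29232228]), 'tcp_rot': array([-3.14152271e+00,  1.31071342e-05,  1.64562941e+00]), 'contact_force': array([ 0.67558644,  0.08599473, -0.80804263]), 'wrist_torque': array([ 0.02665203, -0.0474066 ,  0.00468973]), 'opening': 0.9966360385450115}
```

View pics/w1.png

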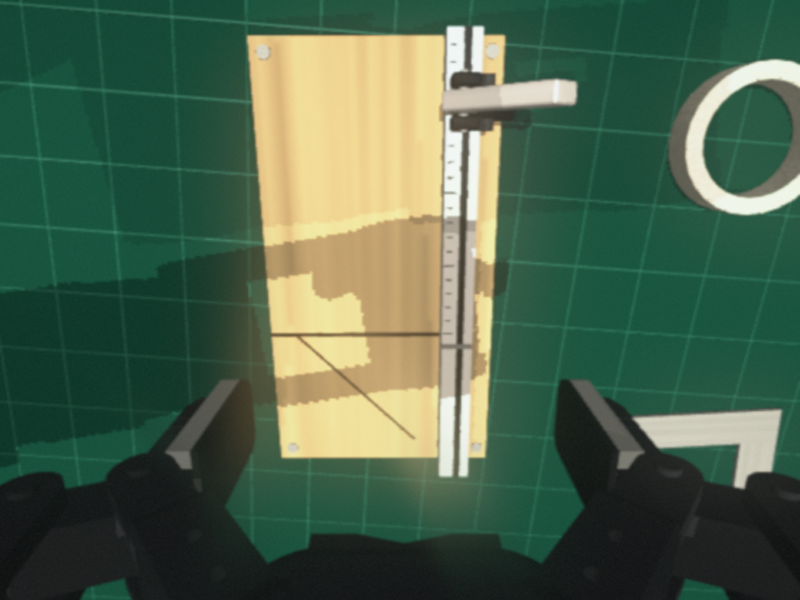

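View pics/side1.png

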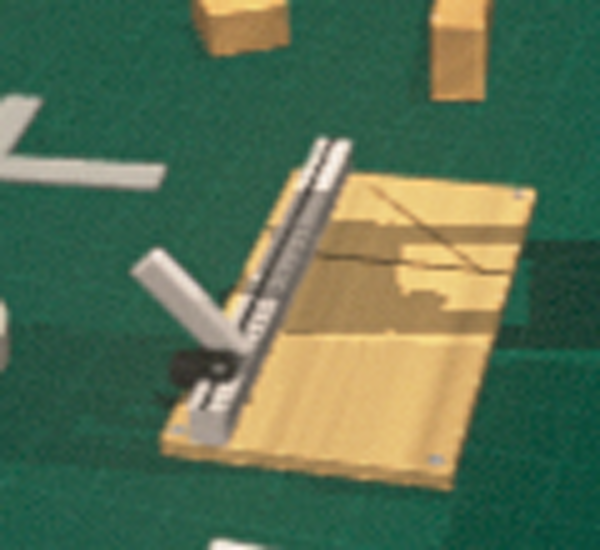

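The wrist view shows the board corners at (248,37), (504,37), (485,457) and (282,458). The stop bar leans back from (443,102) to (576,92), between the carriage halves at y≈79 and 124.

```bash
python3 - <<'E'
from h import *
f,s=pickle.load(open("w1.pkl","rb"));c=cam(f,s)
k=lambda a:(np.array(a,float)+.5)*0.7-.5
P=unproj(c,k([[248,37],[504,37],[485,457],[282,458]]),12)[:,:2]
Q=np.array([[-85,160],[85,160],[85,-160],[-85,-160.]])
pc,qc=P.mean(0),Q.mean(0);H=(Q-qc).T@(P-pc);th=np.arctan2(H[0,1]-H[1,0],H[0,0]+H[1,1])
print(pc,th,inst(P).round(1))
F=unproj(c,k([[447,27],[438,476]]),37); print("fence near edge in st",inst(F).round(1),np.arctan2(-(F[0]-F[1])[0],(F[0]-F[1])[1]))
print("slot y", inst(unproj(c,k([[456,346]]),37)))
cv2.imwrite("pics/w1stop.png",cv2.resize(f["color"][40:110,290:420,::-1],None,fx=6,fy=6,interpolation=cv2.INTER_CUBIC))
im=f["color"][:,:,::-1]; cv2.imwrite("pics/w1fence.png",cv2.resize(im[0:100,150:380],None,fx=3.4,fy=3.4,interpolation=cv2.INTER_CUBIC))
E
```

```text
[500.22878055  86.4409892 ] 0.07738732190799419 [[ -83.7  159.6]
 [  85.   159. ]
 [  85.5 -159.4]
 [ -84.  -159.7]]
fence near edge in st [[  45.4  160.2]
 [  44.7 -159.5]] 0.07514305042082955
slot y [[ 56.13206453 -49.48610757]]
```

View pics/w1stop.png

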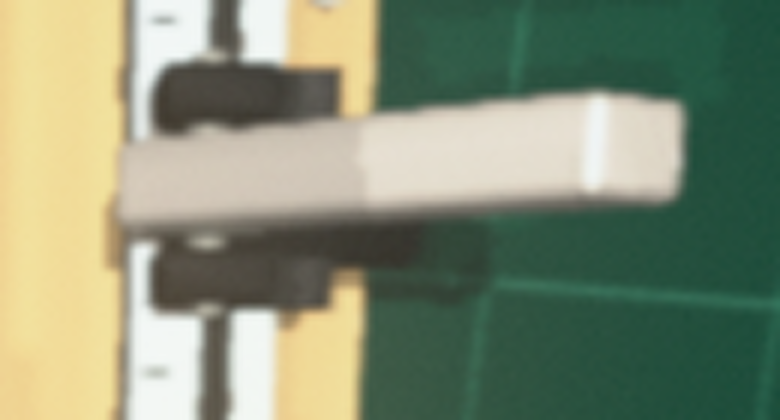

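```bash
sed -i 's/^ST=.*/ST=np.array([500.1,86.5]); TH=0.0768/' h.py; python3 - <<'E'
from h import *
from scipy.optimize import least_squares
f,s=pickle.load(open("w1.pkl","rb"));c=cam(f,s)
px=(np.array([[595,95],[595,193],[683,100],[683,200],[120,145],[122,225]])+.5)/6-.5+[290,40]
def bar(th,ys):
    out=[]
    for u,v in [(74,-14),(74,6)]:
        for dy in (6,-6):
            out.append(st(55-u*np.cos(th)+v*np.sin(th),ys+dy,47+u*np.sin(th)+v*np.cos(th)))
    return np.array(out)
sol=least_squares(lambda p:(proj(c,bar(*p))-px[:4]).ravel(),[2.2,100]);print(sol.x,sol.fun.round(1))
print(bar(*sol.x)[:,2], inst(bar(*sol.x)))
cp=(np.array([[215,62],[215,312]])+.5)/6-.5+[290,40]
print("carriage",inst(unproj(c,cp,55)))
print((proj(c,[st(45,sol.x[1]+6,41)]) -[290,40])*6)
# closed finger push pose
s=r.sense() if 0 else s
E
```

```text
[  2.28842362 116.90790961] [ 0.5 -1.2 -0.9  0.6  1.1  0.  -0.4  0.7]
[111.95562829 111.95562829  98.80364825  98.80364825] [[ 93.11517222 122.90790961]
 [ 93.11517222 110.90790961]
 [108.18253499 122.90790961]
 [108.18253499 110.90790961]]
carriage [[ 54.54600328 132.84597735]
 [ 55.57261697  99.20532911]]
[[135.47012998 144.6368197 ]]
```

Board and fence agree within 1 mm: board at (500.1, 86.5), yaw 0.077. The bar is at y≈116.5 on the board and θ≈2.29. I'll go behind the bar with the fingers shut.

>>> play_rows(moves=[[[0,0,0],[48,68,30],0],[[0,0,0],[96,136,50],0],[[0,0,0],[96,136,50],0],[[0,0,0],[96,136,50],0],[[0,0,0],[96,136,50],0],[[0,0,0],[96,136,80],0],[[0,0,0],[96,136,120],0],[[0,0,0],[96,136,155],0],[[0,0,0],[96,136,155],0],[[0,0,0],[96,136,155],0]], newtons=40)

```text
clock: 3.15
eef_pos: [645.7, 213.9, 85.9]
tcp_rot: [-3.141, 0.0, 1.645]
contact_force: [0.4, -0.0, 0.7]
opening: 0.002
```

```bash
python3 - <<'E'
from h import *
from rig import r
s=r.sense();print(s["eef_pos"],inst(s["eef_pos"]),s["opening"],s["tcp_rot"])
f2=r.grab_frame("side");cv2.imwrite("pics/side2.png",cv2.resize(f2["color"][150:320,150:350,::-1],None,fx=4,fy=3.5,interpolation=cv2.INTER_CUBIC))
E
```

```text
[645.74199497 213.90907766  85.92734051] [[154.98809126 115.8592048 ]] 0.0023128246492627215 [-3.14073842e+00  3.59657753e-04  1.64527937e+00]
```

View pics/side2.png

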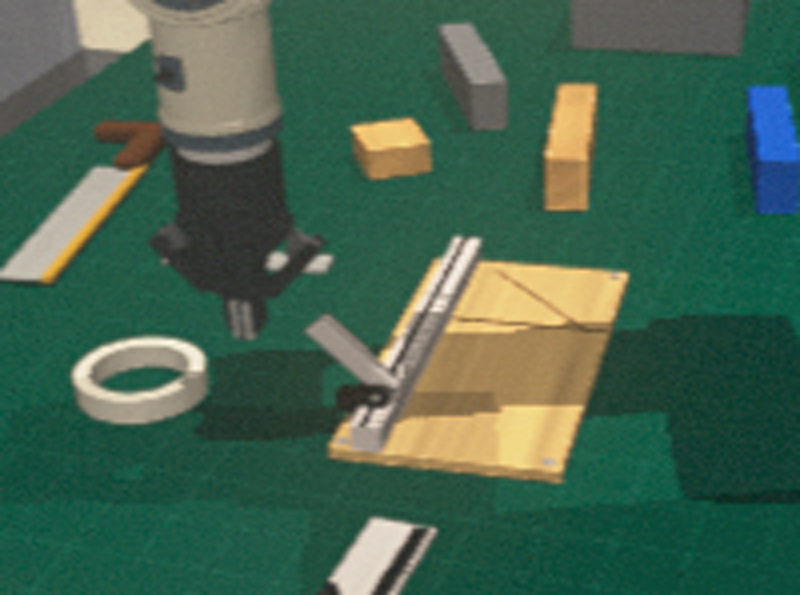

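The shut fingers are at image (242,335), just behind the bar tip at (320,325), and clear of the tape. Now I'll sweep towards the robot and down.

>>> play_rows(moves=[[[0,0,0],[0,-20,0],0],[[0,0,0],[0,-36,0],0],[[0,0,0],[0,-50,0],0],[[0,0,0],[0,-64,0],0],[[0,0,0],[0,-78,0],0],[[0,0,0],[0,-92,0],0],[[0,0,0],[0,-106,0],0],[[0,0,0],[0,-120,0],0],[[0,0,0],[0,-135,0],0],[[0,0,0],[0,-140,6],0],[[0,0,0],[0,-145,13],0],[[0,0,0],[0,-149,20],0],[[0,0,0],[0,-152,26],0],[[0,0,0],[0,-152,31],0],[[0,0,0],[0,-152,33],0],[[0,0,0],[0,-152,33],0]])

```text
clock: 4.8
eef_pos: [495.3, 202.9, 53.5]
tcp_rot: [3.141, -0.0, 1.645]
contact_force: [-1.0, 1.0, -0.6]
opening: 0.0
```

```bash
python3 - <<'E'
from h import *
from rig import r
s=r.sense();print(s["eef_pos"],inst(s["eef_pos"]),s["opening"],s["contact_force"])
f2=r.grab_frame("side");cv2.imwrite("pics/side3.png",cv2.resize(f2["color"][150:320,150:350,::-1],None,fx=4,fy=3.5,interpolation=cv2.INTER_CUBIC))
E
```

```text
[495.29562778 202.91779839  53.46659279] [[  4.14188975 116.44325022]] 0.0002729225977154765 [-1.03835262  0.98471632 -0.59916023]
```

View pics/side3.png

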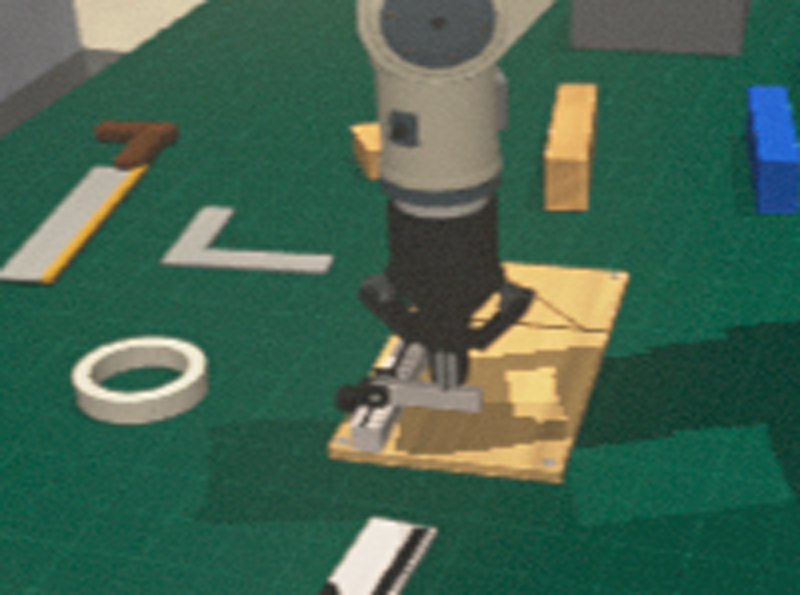

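The bar is down at about (430,397). I'll press a little further to seat it on its limit.

>>> play_rows(moves=[[[0,0,0],[0,0,2],0],[[0,0,0],[0,0,3],0],[[0,0,0],[0,0,4],0]])

```text
clock: 5.15
eef_pos: [496.0, 203.2, 52.0]
tcp_rot: [3.139, -0.001, 1.645]
contact_force: [-10.5, -4.1, 39.6]
opening: -0.002
```

```bash
python3 - <<'E'
from h import *
from rig import r
s=r.sense();print(rel(s,[545,-350,230],[np.pi,0,0.2+np.pi/2]))
E
```

```text
([0.13, -0.02, -7.2], [-555.2, 8.2, -178.3])
```

>>> play_rows(moves=[[[0,0,0],[0,0,-40],0],[[0,0,0],[0,0,-90],0.5],[[0,0,-7.2],[-30,0,-130],1],[[0,0,-7.2],[-80,2,-160],1],[[0,0,-7.2],[-130,4,-178],1],[[0,0,-7.2],[-555,8,-178],1],[[0,0,-7.2],[-555,8,-178],1],[[0,0,-7.2],[-555,8,-178],1],[[0,0,-7.2],[-555,8,-178],1],[[0,0,-7.2],[-555,8,-178],1],[[0,0,-7.2],[-555,8,-178],1],[[0,0,-7.2],[-555,8,-178],1],[[0,0,-7.2],[-555,8,-178],1],[[0,0,-7.2],[-555,8,-178],1],[[0,0,-7.2],[-555,8,-178],1],[[0,0,-7.2],[-555,8,-178],1],[[0,0,-7.2],[-555,8,-178],1]])

```text
clock: 6.85
eef_pos: [544.6, -348.7, 229.5]
tcp_rot: [3.14, -0.001, 1.771]
contact_force: [1.4, -0.5, -0.9]
opening: 1.003
```

```bash
python3 - <<'E'
from h import *
from rig import r
s=r.sense();print(s["clock"],s["eef_pos"],s["tcp_rot"],s["opening"],s["contact_force"])
f=r.grab_frame("wrist"); pickle.dump((f,s),open("w2.pkl","wb"))
cv2.imwrite("pics/w2.png",cv2.resize(f["color"][:,:,::-1],(800,600),interpolation=cv2.INTER_CUBIC))
f2=r.grab_frame("side");pickle.dump(f2,open("side4.pkl","wb"));cv2.imwrite("pics/side4.png",cv2.resize(f2["color"][190:300,200:320,::-1],None,fx=5,fy=5,interpolation=cv2.INTER_CUBIC))
E
```

```text
6.85 [ 544.61414935 -348.70146659  229.54488353] [ 3.13958112e+00 -1.02334567e-03  1.77116110e+00] 1.0032788072997845 [ 1.37083335 -0.53517152 -0.86653112]
```

View pics/w2.png

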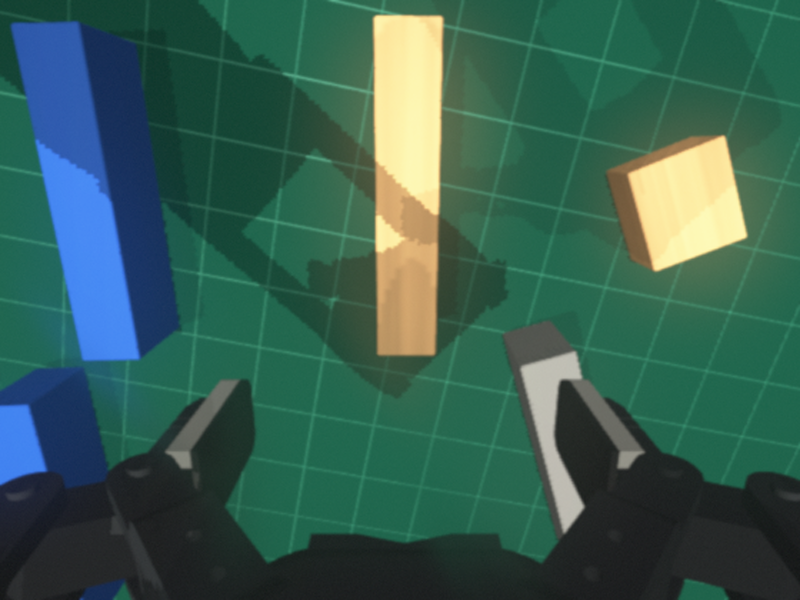

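View pics/side4.png

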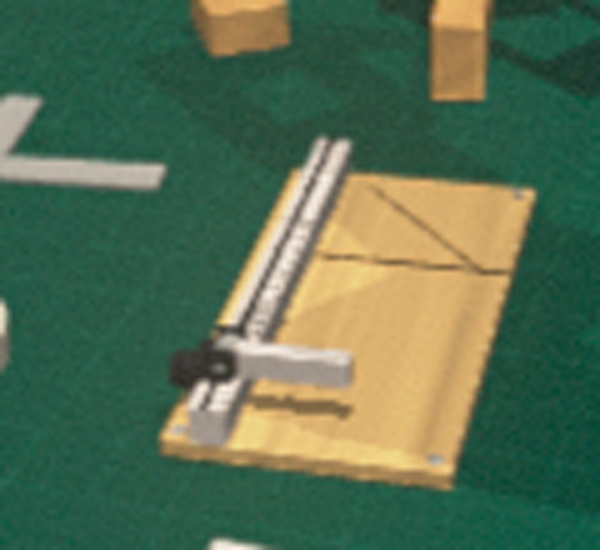

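Bar level at side crop (300,365). The natural-wood batten's top runs from (374,15)/(442,15) to (378,355)/(436,355). Neighbours: blue bar at (90,190), grey bar at (545,400) and offcut at (680,205), all clear of a grasp at its middle.

```bash
python3 - <<'E'
from h import *
from rig import r
f,s=pickle.load(open("w2.pkl","rb"));c=cam(f,s)
k=lambda a:(np.array(a,float)+.5)*0.7-.5
P=unproj(c,k([[374,15],[442,15],[436,355],[378,355]]),63)[:,:2]
print(P, np.linalg.norm(P-np.roll(P,-1,0),axis=1)); 
d=(P[0]+P[1]-P[2]-P[3])/2; yaw=np.arctan2(-d[0],d[1]); m=P.mean(0); print(m,yaw)
s=r.sense()
print(rel(s,[m[0],m[1],34],[np.pi,0,yaw+np.pi/2]))
E
```

```text
[[ 500.42627052 -216.2029007 ]
 [ 536.65402023 -208.86476262]
 [ 576.39328428 -404.51677999]
 [ 539.23340497 -411.97457656]] [ 36.96347007 199.64699098  37.90086226 199.5809178 ]
[ 538.176745   -310.38975497] 0.19803824867162081
([0.13, -0.03, 0.19], [38.5, 0.6, 195.8])
```

>>> play_rows(moves=[[[0,0,0],[20,0,50],1],[[0,0,0],[38.5,0.5,100],1],[[0,0,0.2],[38.5,0.5,140],1],[[0,0,0.2],[38.5,0.5,175],1],[[0,0,0.2],[38.5,0.5,193],1],[[0,0,0.2],[38.5,0.5,193.5],1],[[0,0,0.2],[38.5,0.5,193.5],1],[[0,0,0.2],[38.5,0.5,193.5],0.2],[[0,0,0.2],[38.5,0.5,193.5],0.2],[[0,0,0.2],[38.5,0.5,193.5],0.2],[[0,0,0.2],[38.5,0.5,193.5],0.2],[[0,0,0.2],[38.5,0.5,193.5],0.2],[[0,0,0.2],[38.5,0.5,193.5],0.2],[[0,0,0.2],[38.5,0.5,193.5],0.2],[[0,0,0.2],[38.5,0.5,193.5],0.2]], newtons=60)

```text
clock: 8.45
eef_pos: [538.8, -310.8, 37.5]
tcp_rot: [3.138, 0.0, 1.768]
contact_force: [-0.3, 0.8, 7.0]
opening: 0.431
```

```bash
python3 - <<'E'
from h import *
from rig import r
s=r.sense();print(s["clock"],s["eef_pos"],s["tcp_rot"],s["opening"],s["contact_force"])
f=r.grab_frame("wrist"); pickle.dump((f,s),open("w3.pkl","wb"))
cv2.imwrite("pics/w3.png",f["color"][:,:,::-1])
f=r.grab_frame("side");cv2.imwrite("pics/side5.png",f["color"][:,:,::-1])
E
```

```text
8.45 [ 538.83124039 -310.76849235   37.5125126 ] [3.13790251e+00 4.70674972e-04 1.76844899e+00] 0.4313302756388603 [-0.31951687  0.7596793   6.97218524]
```

View pics/w3.png

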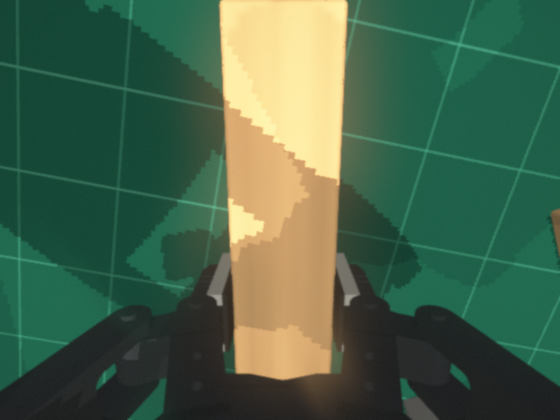

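```bash
python3 - <<'E'
from h import *
from rig import r
s=r.sense()
print(rel(s,[538,-310,100],s["tcp_rot"]))
print(rel(s,st(12,-4,100),[np.pi,0,TH+np.pi/2]))
print(rel(s,st(12,-4,62),[np.pi,0,TH+np.pi/2]))
E
```

```text
([0.0, 0.0, 0.0], [0.9, -0.4, -62.5])
([0.22, 0.02, 6.92], [391.7, 51.7, -62.5])
([0.22, 0.02, 6.92], [391.7, 51.5, -24.5])
```

>>> play_rows(moves=[[[0,0,0],[0,0,-20],0.2],[[0,0,0],[0,0,-45],0.2],[[0,0,0],[0,0,-62],0.2],[[0.2,0,1],[30,4,-62],0.2],[[0.2,0,2],[65,9,-62],0.2],[[0.2,0,3],[105,14,-62],0.2],[[0.2,0,4],[145,19,-62],0.2],[[0.2,0,5],[185,24,-62],0.2],[[0.2,0,6],[225,30,-62],0.2],[[0.2,0,6.9],[265,35,-62],0.2],[[0.2,0,6.9],[305,40,-62],0.2],[[0.2,0,6.9],[340,45,-62],0.2],[[0.2,0,6.9],[365,49,-62],0.2],[[0.2,0,6.9],[383,51,-62],0.2],[[0.2,0,6.9],[391.5,51.5,-62],0.2],[[0.2,0,6.9],[391.5,51.5,-62],0.2],[[0.2,0,6.9],[391.5,51.5,-45],0.2],[[0.2,0,6.9],[391.5,51.5,-28],0.2],[[0.2,0,6.9],[391.5,51.5,-25],0.2],[[0.2,0,6.9],[391.5,51.5,-25],0.2]])

```text
clock: 10.55
eef_pos: [512.0, 82.3, 62.2]
tcp_rot: [-3.14, 0.001, 1.647]
contact_force: [0.6, 0.6, -2.5]
opening: 0.434
```

```bash
python3 - <<'E'
from h import *
from rig import r
s=r.sense();print(s["clock"],s["eef_pos"],inst(s["eef_pos"]),s["tcp_rot"],s["opening"],s["contact_force"])
f=r.grab_frame("wrist"); pickle.dump((f,s),open("w4.pkl","wb"))
cv2.imwrite("pics/w4.png",cv2.resize(f["color"][:,:,::-1],(800,600),interpolation=cv2.INTER_CUBIC))
f=r.grab_frame("side");cv2.imwrite("pics/side6.png",cv2.resize(f["color"][150:320,150:350,::-1],None,fx=4,fy=3.5,interpolation=cv2.INTER_CUBIC))
E
```

```text
10.55 [511.99041077  82.31361106  62.16113321] [[11.53416305 -5.08633496]] [-3.14044685e+00  5.07728884e-04  1.64715774e+00] 0.434146807389076 [ 0.61851786  0.57508997 -2.46373096]
```

View pics/w4.png

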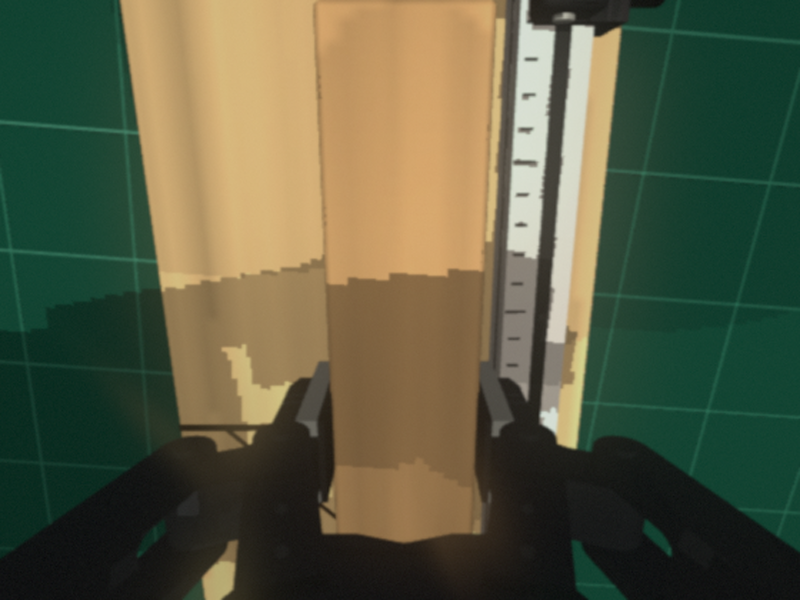

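View pics/side6.png

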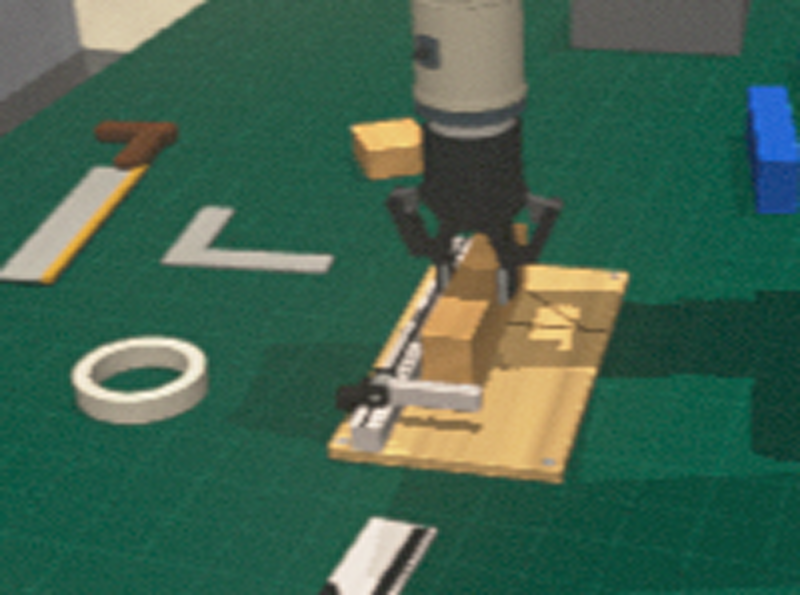

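The batten is held over the board about 12 mm high, roughly 14 mm off the fence and 15 mm off the bar. Lowering gently.

>>> play_rows(moves=[[[0,0,0],[0,0,5],0.2],[[0,0,0],[0,0,9],0.2],[[0,0,0],[0,0,11],0.2],[[0,0,0],[0,0,12],0.2],[[0,0,0],[0,0,12],0.2],[[0,0,0],[0,0,12],0.2]])

```text
clock: 11.25
eef_pos: [512.8, 82.8, 51.1]
tcp_rot: [3.141, 0.0, 1.647]
contact_force: [-0.3, -0.5, -2.3]
opening: 0.428
```

>>> play_rows(moves=[[[0,0,0],[0,0,1],0.2],[[0,0,0],[0,0,1],0.2],[[0,0,0],[0,0,1],0.2]])

```text
clock: 11.55
eef_pos: [512.8, 82.8, 50.1]
tcp_rot: [3.141, 0.0, 1.647]
contact_force: [-0.2, 0.8, -2.3]
opening: 0.435
```

```bash
python3 - <<'E'
from h import *
from rig import r
for i in range(4):
    s=r.sense();r.grab_frame("top");print(s["clock"],s["eef_pos"],inst(s["eef_pos"]),s["tcp_rot"],s["contact_force"])
E
```

```text
11.55 [512.84309835  82.78237219  50.09220303] [[12.42030266 -4.68437763]] [3.14075268e+00 2.87996053e-04 1.64748558e+00] [-0.24154367  0.84841608 -2.33471183]
11.6 [512.87599612  82.79464856  50.11548916] [[12.45404536 -4.67466151]] [3.14069332e+00 2.76255796e-04 1.64749465e+00] [ 0.08670693 -0.5378031  -1.97601006]
11.65 [512.88759852  82.8082181   50.11926513] [[12.46665468 -4.66202216]] [3.14065828e+00 2.79436926e-04 1.64752380e+00] [ 1.00223061 -0.76759826 -1.56839137]
11.7 [512.92064589  82.79474152  50.1349106 ] [[12.49857065 -4.67799457]] [3.14058567e+00 2.43513707e-04 1.64744883e+00] [ 0.49173312  0.75034722 -2.93000559]
```

>>> play_rows(moves=[[[0,0,0],[0,0,0.6],0.2],[[0,0,0],[0,0,0.6],0.2],[[0,0,0],[0,0,0.6],0.2]])

```text
clock: 12.05
eef_pos: [512.9, 82.7, 49.5]
tcp_rot: [3.141, 0.0, 1.647]
contact_force: [0.6, -0.5, -2.6]
opening: 0.432
```

>>> play_rows(moves=[[[0,0,0],[0,0,0.5],0.2],[[0,0,0],[0,0,0.5],0.2],[[0,0,0],[0,0,0.5],0.2]])

```text
clock: 12.35
eef_pos: [512.9, 82.8, 49.5]
tcp_rot: [3.141, 0.0, 1.647]
contact_force: [-1.7, -0.1, 4.3]
opening: 0.43
```

>>> play_rows(moves=[[[0,0,0],[0,0,0.5],0.2],[[0,0,0],[0,0,0.5],0.2],[[0,0,0],[0,0,0.5],0.2]])

```text
clock: 12.65
eef_pos: [512.9, 82.8, 49.5]
tcp_rot: [3.141, 0.0, 1.648]
contact_force: [-1.5, 0.3, 6.1]
opening: 0.431
```

Touching the board at z≈49.5 with a light push. Now sliding towards the corner, stopping short first.

>>> play_rows(moves=[[[0,0,0],[3,3,-0.3],0.2],[[0,0,0],[6,6,-0.3],0.2],[[0,0,0],[9,9,-0.3],0.2],[[0,0,0],[10,10,-0.3],0.2],[[0,0,0],[10,10,-0.3],0.2]])

```text
clock: 13.15
eef_pos: [522.3, 93.8, 49.6]
tcp_rot: [3.141, 0.0, 1.648]
contact_force: [0.2, -0.4, -2.9]
opening: 0.432
```

>>> play_rows(moves=[[[0,0,0],[0,1.5,0],0.2],[[0,0,0],[0,2.5,0],0.2],[[0,0,0],[0,3,0],0.2],[[0,0,0],[0,3,0],0.2]])

```text
clock: 13.55
eef_pos: [525.3, 93.9, 49.6]
tcp_rot: [3.141, 0.0, 1.648]
contact_force: [-0.6, 0.7, -1.9]
opening: 0.429
```

```bash
python3 - <<'E'
from h import *
from rig import r
s=r.sense();print(s["clock"],s["eef_pos"],inst(s["eef_pos"]),s["tcp_rot"],s["contact_force"])
E
```

```text
13.55 [525.30283771  93.93288982  49.5735741 ] [[25.69883298  5.47730436]] [3.14079861e+00 2.96558700e-04 1.64767931e+00] [-0.61603435  0.6531016  -1.85606213]
```

>>> play_rows(moves=[[[0,0,0],[0,0.5,0],0.2],[[0,0,0],[0,1,0],0.2],[[0,0,0],[0,1,0],0.2]])

```text
clock: 13.85
eef_pos: [526.1, 93.9, 49.6]
tcp_rot: [3.141, 0.0, 1.648]
contact_force: [-0.7, -0.3, -1.2]
opening: 0.431
```

>>> play_rows(moves=[[[0,0,0],[2,0.5,0],0.2],[[0,0,0],[4,0.5,0],0.2],[[0,0,0],[4,0.5,0],0.2]])

```text
clock: 14.15
eef_pos: [525.9, 98.2, 49.5]
tcp_rot: [-3.141, 0.0, 1.648]
contact_force: [-2.5, -0.8, -0.6]
opening: 0.431
```

>>> play_rows(moves=[[[0,0,0],[1,0.4,0],0.2],[[0,0,0],[2,0.4,0],0.2],[[0,0,0],[2,0.4,0],0.2]])

```text
clock: 14.45
eef_pos: [525.9, 99.4, 49.5]
tcp_rot: [-3.141, 0.002, 1.649]
contact_force: [-2.0, -7.0, 1.8]
opening: 0.435
```

```bash
python3 - <<'E'
from h import *
from rig import r
for i in range(3):
    s=r.sense();r.grab_frame("top");F=s["contact_force"];print(s["clock"],s["eef_pos"],inst(s["eef_pos"]),s["tcp_rot"],"Fst",inst(np.array([F[0]+ST[0],F[1]+ST[1]])),F[2])
E
```

```text
14.45 [525.91630787  99.424198    49.48868412] [[26.73181284 10.90535776]] [-3.14066366e+00  1.75466812e-03  1.64884099e+00] Fst [[-2.57704191 -6.85753065]] 1.8161673561745486
14.5 [525.87401325  99.41772124  49.45373209] [[26.68914597 10.90214514]] [-3.14057052e+00  1.63294300e-03  1.64876262e+00] Fst [[-2.11522646 -5.89710425]] 0.4968143319882251
14.55 [525.93354971  99.40542923  49.48574664] [[26.74756384 10.88532144]] [-3.14069506e+00  1.58418173e-03  1.64868755e+00] Fst [[-2.98829404 -6.39846222]] 0.06324905169992912
```

Stop contact is confirmed at y≈10.9 and fence contact at x≈26.7, against 10.5 and 26.0 expected. I'll build up the push on both.

>>> play_rows(moves=[[[0,0,0],[0.8,0.8,0.1],0.2],[[0,0,0],[1.1,1.4,0.1],0.2],[[0,0,0],[1.3,1.8,0.2],0.2],[[0,0,0],[1.3,1.8,0.2],0.2],[[0,0,0],[1.3,1.8,0.2],0.2]])

```text
clock: 15.1
eef_pos: [526.0, 99.4, 49.5]
tcp_rot: [-3.137, 0.004, 1.649]
contact_force: [-8.5, -9.7, 11.2]
opening: 0.432
```

```bash
python3 - <<'E'
from h import *
from rig import r
for i in range(6):
    s=r.sense();f=r.grab_frame("top" if i<4 else ["side","wrist"][i-4]);F=s["contact_force"];print(s["clock"],inst(s["eef_pos"]).round(2),s["eef_pos"][2].round(2),s["tcp_rot"].round(4),"Fst",inst(np.array([F[0]+ST[0],F[1]+ST[1]])).round(1),F[2].round(1),s["wrist_torque"].round(2),s["opening"])
    if i==4: cv2.imwrite("pics/side7.png",cv2.resize(f["color"][180:300,210:330,::-1],None,fx=5,fy=5,interpolation=cv2.INTER_CUBIC))
    if i==5: pickle.dump((f,s),open("w7.pkl","wb"));cv2.imwrite("pics/w7.png",cv2.resize(f["color"][:,:,::-1],(800,600),interpolation=cv2.INTER_CUBIC))
    if i==3: cv2.imwrite("pics/top7.png",f["color"][:,:,::-1])
E
```

```text
15.1 [[26.81 10.88]] 49.5 [-3.1373  0.0035  1.6493] Fst [[-9.2 -9. ]] 11.2 [-1.46  1.25  0.13] 0.4320028218742893
15.15 [[26.82 10.87]] 49.5 [-3.1373  0.0035  1.6492] Fst [[ -8.7 -10.5]] 10.1 [-1.52  1.21  0.12] 0.43385583696651875
15.2 [[26.82 10.87]] 49.48 [-3.1373  0.0035  1.6491] Fst [[ -8.5 -10.1]] 10.1 [-1.52  1.26  0.13] 0.43552598240895335
15.25 [[26.82 10.86]] 49.5 [-3.1373  0.0035  1.6491] Fst [[-8.4 -9.2]] 9.6 [-1.57  1.21  0.09] 0.4340809143595807
15.3 [[26.83 10.87]] 49.53 [-3.1374  0.0035  1.6492] Fst [[-9.7 -9.7]] 11.0 [-1.58  1.29  0.11] 0.4272066358067998
15.35 [[26.81 10.87]] 49.49 [-3.1373  0.0035  1.6491] Fst [[ -9.5 -10.3]] 9.9 [-1.57  1.23  0.11] 0.43173237189789554
```

View pics/side7.png

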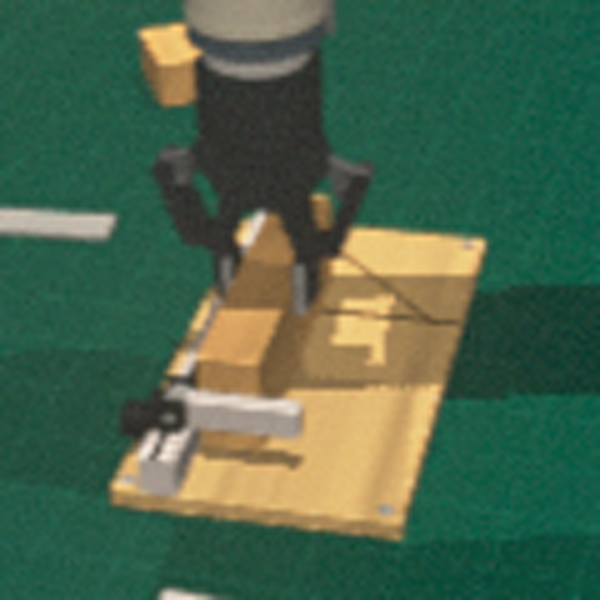

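View pics/w7.png

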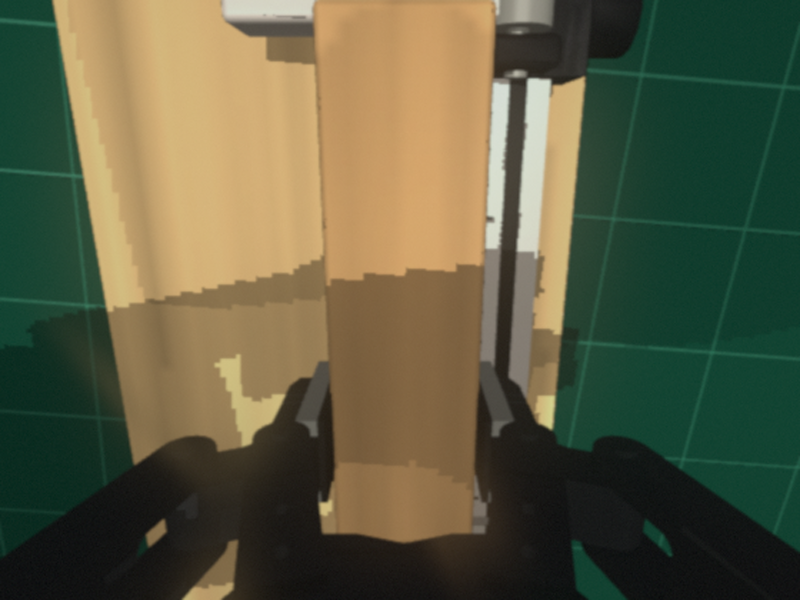

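View pics/top7.png

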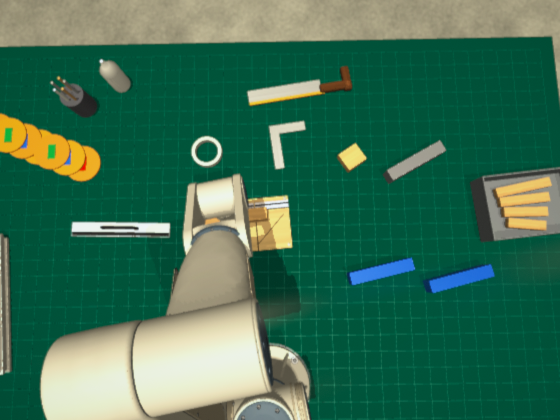

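Everything is seated: bar level, batten against the fence and under-bar end contact visible in the wrist view at (400,5). The downward push of about 10 N is more than I want, so I'll lighten it and push a little harder sideways.

>>> play_rows(moves=[[[0,0,0],[1.4,1.9,-0.2],0.2],[[0,0,0],[1.7,2.2,-0.4],0.2],[[0,0,0],[1.7,2.2,-0.4],0.2],[[0,0,0],[1.7,2.2,-0.4],0.2],[[0,0,0],[1.7,2.2,-0.4],0.2]])

```text
clock: 15.9
eef_pos: [526.1, 99.5, 49.6]
tcp_rot: [-3.133, 0.006, 1.65]
contact_force: [-6.8, -13.3, 4.7]
opening: 0.432
```

```bash
python3 - <<'E'
from h import *
from rig import r
for i in range(8):
    s=r.sense();f=r.grab_frame("side");F=s["contact_force"];print(s["clock"],inst(s["eef_pos"]).round(2),s["eef_pos"][2].round(2),s["tcp_rot"].round(4),"Fst",inst(np.array([F[0]+ST[0],F[1]+ST[1]])).round(1),F[2].round(1),s["opening"].round(3))
cv2.imwrite("pics/side8.png",cv2.resize(f["color"][190:290,220:320,::-1],None,fx=6,fy=6,interpolation=cv2.INTER_CUBIC))
E
```

```text
Traceback (most recent call last):
AttributeError: 'float' object has no attribute 'round'
```

```bash
python3 - <<'E'
from h import *
from rig import r
for i in range(8):
    s=r.sense();f=r.grab_frame("side");F=s["contact_force"];print(s["clock"],inst(s["eef_pos"]).round(2),s["eef_pos"].round(2),s["tcp_rot"].round(4),"Fst",inst(np.array([F[0]+ST[0],F[1]+ST[1]])).round(1),F.round(1),s["opening"])
pickle.dump(f,open("side8.pkl","wb"))
cv2.imwrite("pics/side8.png",cv2.resize(f["color"][190:290,220:320,::-1],None,fx=6,fy=6,interpolation=cv2.INTER_CUBIC))
c=cam(f)
# project bar-down model & batten model for overlay
im=cv2.resize(f["color"][190:290,220:320,::-1],None,fx=6,fy=6,interpolation=cv2.INTER_CUBIC)
pts=[st(-19,111.4,33),st(-19,123.4,33),st(-19,123.4,53),st(-19,111.4,53),st(7,110.5,75),st(45,110.5,75),st(7,110.5,12)]
for p in proj(c,pts): 
    q=(p-[220,190]+.5)*6; cv2.circle(im,(int(q[0]),int(q[1])),3,(0,0,255),-1)
cv2.imwrite("pics/side8o.png",im)
E
```

```text
15.95 [[26.85 10.92]] [526.03  99.45  49.61] [-3.133   0.0058  1.6496] Fst [[ -8.4 -12.5]] [ -7.4 -13.1   6. ] 0.43221038655382604
16.0 [[26.86 10.91]] [526.05  99.44  49.62] [-3.133   0.0058  1.6496] Fst [[ -7.7 -12.9]] [ -6.7 -13.4   5.3] 0.4337314505589842
16.05 [[26.83 10.9 ]] [526.01  99.43  49.6 ] [-3.133   0.0058  1.6496] Fst [[ -7.8 -12.6]] [ -6.8 -13.2   5.2] 0.4298014852911979
16.1 [[26.86 10.88]] [526.05  99.4   49.62] [-3.133   0.0059  1.6496] Fst [[ -8.4 -12.2]] [ -7.4 -12.8   5. ] 0.4383351377716898
16.15 [[26.87 10.91]] [526.06  99.44  49.64] [-3.1331  0.0058  1.6497] Fst [[ -7.8 -13. ]] [ -6.7 -13.6   5.3] 0.43207480488505995
16.2 [[26.86 10.9 ]] [526.05  99.43  49.6 ] [-3.133   0.0058  1.6496] Fst [[ -7.6 -12.9]] [ -6.6 -13.4   6.4] 0.4302062118561083
16.25 [[26.87 10.89]] [526.05  99.41  49.62] [-3.133   0.0058  1.6496] Fst [[ -8.5 -11.2]] [ -7.6 -11.8   5.4] 0.43572164554392284
16.3 [[26.87 10.91]] [526.06  99.44  49.62] [-3.133   0.0058  1.6496] Fst [[ -8.6 -11.6]] [ -7.7 -12.2   5.1] 0.43223309039877056
```

View pics/side8o.png

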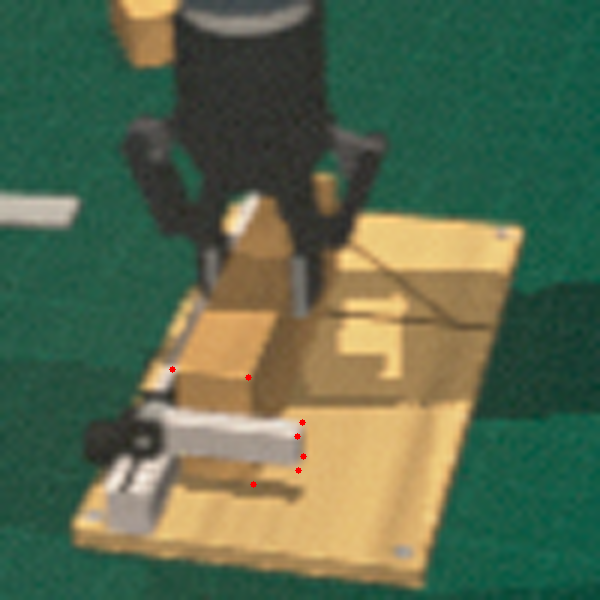

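Contacts are steady at about 8 N on the fence and 12 N on the stop. Tool tilt has crept to 0.5°, so I'll level it and add some fence margin.

```bash
python3 - <<'E'
from h import *
from rig import r
s=r.sense();print(rel(s,s["eef_pos"],[np.pi,0,TH+np.pi/2]))
E
```

```text
([-0.49, 0.33, 0.11], [0.0, 0.0, 0.0])
```

>>> play_rows(moves=[[[-0.3,0.2,0.1],[1.6,2.2,-0.3],0.2],[[-0.5,0.3,0.1],[1.6,2.5,-0.3],0.2],[[-0.5,0.3,0.1],[1.6,2.8,-0.3],0.2],[[-0.5,0.3,0.1],[1.6,2.8,-0.3],0.2],[[-0.5,0.3,0.1],[1.6,2.8,-0.3],0.2]])

```text
clock: 16.85
eef_pos: [526.0, 99.5, 49.5]
tcp_rot: [-3.136, 0.003, 1.649]
contact_force: [-9.6, -11.5, 7.2]
opening: 0.431
```

```bash
python3 - <<'E'
from h import *
from rig import r
for i in range(8):
    s=r.sense();f=r.grab_frame("wrist");F=s["contact_force"];print(s["clock"],inst(s["eef_pos"]).round(2),s["eef_pos"].round(2),s["tcp_rot"].round(4),"Fst",inst(np.array([F[0]+ST[0],F[1]+ST[1]])).round(1),F.round(1),s["opening"])
cv2.imwrite("pics/w9.png",cv2.resize(f["color"][:,:,::-1],(800,600),interpolation=cv2.INTER_CUBIC))
E
```

```text
16.85 [[26.82 10.92]] [526.01  99.45  49.54] [-3.1362e+00  3.0000e-03  1.6486e+00] Fst [[-10.5 -10.8]] [ -9.6 -11.5   7.2] 0.4312593644226531
16.9 [[26.82 10.92]] [526.    99.44  49.52] [-3.1362e+00  3.0000e-03  1.6486e+00] Fst [[-10.6 -11.7]] [ -9.7 -12.4   8.1] 0.43007953131570553
16.95 [[26.83 10.92]] [526.01  99.45  49.54] [-3.1362e+00  3.0000e-03  1.6486e+00] Fst [[ -9.7 -11.2]] [ -8.8 -11.9   7.3] 0.4319300170800115
17.0 [[26.83 10.93]] [526.02  99.45  49.53] [-3.1362e+00  3.0000e-03  1.6486e+00] Fst [[ -9.1 -11.7]] [ -8.2 -12.4   6.9] 0.43281205572420156
17.05 [[26.84 10.91]] [526.02  99.44  49.53] [-3.1362e+00  3.0000e-03  1.6486e+00] Fst [[-10.5 -11.6]] [ -9.5 -12.4   7.5] 0.43076172769669463
17.1 [[26.85 10.94]] [526.03  99.47  49.54] [-3.1363e+00  3.0000e-03  1.6486e+00] Fst [[-11.  -11.3]] [-10.2 -12.1   7.4] 0.43300660402689123
17.15 [[26.82 10.9 ]] [526.    99.43  49.53] [-3.1362e+00  3.0000e-03  1.6485e+00] Fst [[ -9.8 -11.3]] [ -8.9 -12.    6.8] 0.43079002487005363
17.2 [[26.81 10.92]] [526.    99.45  49.52] [-3.1362e+00  3.0000e-03  1.6486e+00] Fst [[ -9.9 -11.8]] [ -9.  -12.5   7.9] 0.433565576182786
```

View pics/w9.png

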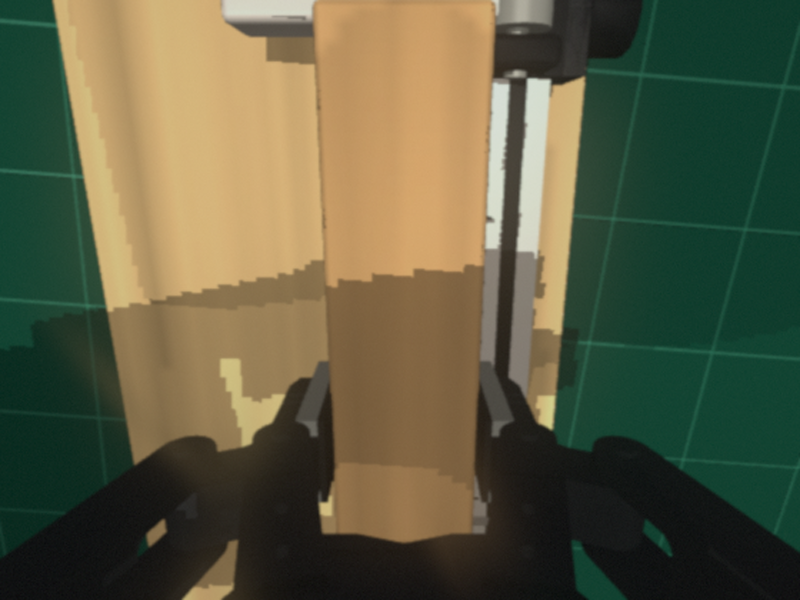

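```bash
python3 - <<'E'
from rig import r
print(r.sign_off())
E
```

```text
the job is handed in; nothing more can be done
None
```

I flipped the stop bar down and seated it on its limit. I then gripped the natural-wood batten, slid it into the corner and handed in the job at 17.2 s with it still held and pressed there. The sign-off gave no verdict.

**Last checks:**
- **Push:** the wrist force was steady at about 10 N towards the fence, 11–12 N towards the stop and 7 N down. This is the total force on the tool, so the actual contact forces may be a few newtons lower because of friction.
- **Angle:** tool tilt was about 0.35° (0.006 rad), and its yaw was within about 0.001 rad of my measured board yaw.
- **Height:** the tool was 49.5 mm up, which matches the batten standing flat on the board.
- **Stop bar:** it took 40 N against its limit when I pressed it down, and looked level in the side picture.
- **Bystanders:** the square, offcut, tape and rule looked unmoved in the top picture after placing. I did not measure them.

**Small disagreements:** contact came 0.8 mm (fence) and 0.4 mm (stop) past where I expected it. That is within the roughly 2 mm camera calibration. I checked the batten's final position only through the tool pose and pictures.

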